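# Eject a finished backup disk from its dock and file it in the off-site rack

### The job

The backup on the disk with the orange end is finished. Press the ejector lever of its bay in the sloping dock fully down so that the disk rises out of the bay, then draw it out and stand it, orange end up, fully down in an empty slot of the grey rack without dropping it. Leave the blue disk seated in the dock, the green disk in the rack and the other things on the desk where they are.

Things in the scene. Friction and masses are not known exactly. Their poses are not given: they have to be found in the camera images.
- disk_orange: The disk to take out: a dark flat cartridge 16 mm thick (x), 80 wide (y), 88 long (z), 0.15 kg, blank label, orange over the last 25 mm. Origin: centre of the contact end; z runs to the orange end. It starts seated in either bay of the dock, leaning 30 degrees, orange end flush with the deck: it cannot be gripped before it is ejected.
- disk_orange_top (a point): Centre of the orange end face of that disk (its origin plus 88 mm along its z).
- disk_blue: Like the orange disk but with a blue end; seated in the dock's other bay; it must stay seated.
- disk_green: Like the orange disk but with a green end; stands upright in one end slot of the rack, with some play; it must stay there.
- dock: Two-bay dock, a light grey wedge 200 mm deep (x), 206 wide (y), fixed. Origin: centre of its underside; low front edge toward -x. The deck rises from 50 mm (front) to 124 mm (back), sloping 30 degrees to the front. Two bays sunk square to the deck, at y = +49 mm (left) and -49 mm (right), each with a grey lever below it on the slope.
- bay_left (a point): Centre of the left bay's mouth (18.4 x 82.4 mm, bay 96 mm deep). z points out of the bay, square to the deck (30 degrees from vertical, toward the dock's front), the way the disk comes out; x up the slope, across the disk's thickness; y along its width. Ejected, a disk stands 26 mm out and stays there. The deck is bare 36 mm up and 40 mm down the slope from here.
- bay_right (a point): The same for the right bay.
- lever_left (a joint): Left bay's ejector lever, rad: 0 raised (nearly level), 0.45 fully pressed, flat on the deck; lifts the disk 60 mm per rad. Grey paddle 46 mm wide, 52 long, 6 thick, dark ribbed pad at its free front end; hinged along the dock's y, 47 mm down the slope from the bay's mouth, 5 mm above the deck. No spring: about 7 N on the pad moves it and it stays where left.
- lever_left_pad (a point): Centre of the ribbed pad on the upper face of the left lever, 42 mm from the hinge; moves with the lever. z is the paddle's upper face normal.
- lever_right (a joint): The same for the right bay.
- lever_right_pad (a point): The same on the right lever.
- rack: Grey moulded rack, 160 (x) by 112 (y) by 52 mm high, 5 mm wider at its foot, fixed. Origin: centre of its underside. Three upright slots 26 mm (x) by 91 mm (y), 42 deep (floor 10 mm above the desk), at x = -50, 0, +50 mm; the green disk is in that at +50. A filed disk stands with its thickness along the rack's x.
- highlighter: Yellow highlighter, 17 x 125 x 18 mm, lying on the desk; leave alone.
- eraser: Pink eraser, 22 x 55 x 12 mm; leave alone.
- clip: Black binder clip, 28 x 40 x 41 mm; leave alone.
- marker: White and red marker, 12 x 135 x 14 mm; leave alone.
Things that resemble listed ones, but are neither listed nor needed, are in the scene too. Leave any pink or red look-alike of the disk_green alone.

How it is judged:
By the outcome, as a careful person would: the job done as asked, in the order asked, and still so for the second after the job is handed in, with the robot touching nothing.
It also fails if it takes over 42 s, if anything falls off the work surface, if the arm or the gripper's body presses on something with over 40 N, if the wrist force passes 120 N, or if a joint passes its speed limit or range.

### The arm

A 6-joint arm with a two-finger parallel gripper is mounted at the origin on a cart in front of the work surface, level with it; the furniture and walls round the work are solid. World frame = base frame: x ahead of the robot, y to its left, z up, the work surface at z = 0. Lengths are in m, angles in rad, forces in N, time in s.
With the tool pointing down it reaches from about 0.375 to 0.925 m from the base axis. Payload 5.7 kg.
Tool frame: the origin (TCP) lies on the centre line of the jaws, within the pads' length; the fingertips stand 19 mm ahead of it and the grasp point (between the pads) is the TCP; z points along the fingers, y is the direction in which the jaws open and shut (so a half turn about z gives the same grasp; the last joint's range is limited). The gripper opens to 85 mm and grips with 20 to 120 N. Pads are 22 mm wide; open, the fingers measure 114 mm over their backs; the gripper's body (76 mm by 85 mm) begins 54 mm behind the grasp point. The pads swing forward as they close: fully open they stand 13 mm farther back than shut.
Start: joints at [-1.382, 0.359, 1.51, -0, 1.272, -0.115], TCP at [0.179, -0.572, 0.25] pointing down, gripper open.
Joint ranges: [-2.97, 2.97], [-1.01, 2.36], [0.21, 2.38], [-0.96, 4.11], [0.2, 2.71], [-2.98, 2.98]. Speed limits (rad/s): [2.39, 2.39, 3.14, 3.14, 3.14, 3.14].

### API

Orientations are given as a 3x3 rotation matrix whose columns are the frame's x, y, z axes.
In Python, from station import robot gives the robot as it stands.
- The arm moves only by the tool jog_arm, never from a script. Its argument "rows" is a list of rows, each an object with "slide": the shift along the world's x, y, z in units of 40 mm (1.0 is 40 mm), a list of three; "rotation": the turn, a rotation vector about the world's x, y, z in units of 8 degrees (1.0 is 8 degrees), a list of three. In form: [{"slide": [x, y, z], "rotation": [wx, wy, wz]}, ...]. A call has 1 to 12 rows; each row shifts and turns the commanded pose from where the row before left it; what a row does not reach is not made up. A row lasts 1/8 s, in which the tool goes at most 62.5 mm and 10.7 degrees, less where a joint would pass 70% of its speed; a pose out of reach is approached as far as the arm can. A call is refused whole if a number of a shift passes 1 or a number of a turn 1, either way. A call with a gripper value outside its range is refused whole. "fingers" is the opening, from 0 (shut) to 1 (fully open), set as the call begins (left out, the last holds). The fingers move at their own pace and stop on an object; the grip force is fixed at half the most. Time passes only in rows, so rows that do not move let the fingers close. It gives the time, the measured TCP pose, the force and the opening at its end, in the units of the state.
- robot.observe(): the state, without advancing time (a new reading comes with each control period).
- robot.grab_frame(name): name is "side" or "top"; returns the picture (420x560x3 uint8, red, green, blue); there is no depth.
- robot.calibration(name): a dict with "vfov" (degrees; the focal length in pixels is half the picture's height over the tangent of half this angle, whatever the lens; pixels are square), "cx", "cy" (the principal point, pixels), "rvec" (rotation vector, rad) and "tvec" (3), from world to camera coordinates, as OpenCV has them. Camera axes: x right, y down, z forward; pixel columns grow to the right and rows downward; lengths in m; the calibration is good to about 2 mm. A picture is of the moment at which its call begins. calibration takes no time and is no camera call.
- robot.sign_off(): hands the job in, once; it reports no verdict.
The state is a dict: "clock": time; "q": joint angles; "qvel": joint speeds; "tau": joint torques, N m; "eef_pos": TCP position; "ee_rot": TCP orientation; "force": force on the tool from outside, world axes, zero at the start; "ft_torque": the same for the moment, N m; "grip_width": opening from 0.0 (shut) to 1.0 (fully open).
Only numpy, scipy, OpenCV 4.12 (cv2) and the standard library are available. Lean on these libraries where they do the work, as an engineer would, in place of code of your own. Each camera call takes 0.05 s, during which the arm holds its last target.

## Working session

There is one attempt and no reset: what is moved stays moved. The work goes in short steps, Python scripts to look and compute and a tool call to move; the robot and the scene stay as the last step left them, time stands still between calls to the robot, and variables do not carry over. Pictures are saved under pics/ and viewed, and the job is handed in when it is done.

Besides the shell and the picture viewer there is one more tool, called after "Emit:" in YAML: its name, and indented under it one key for each argument. jog_arm: Moves the arm, as the interface text tells. Its arguments: {"type":"object","properties":{"rows":{"type":"array"},"fingers":{"type":"number"}},"required":["rows"]}

```bash
mkdir -p pics; ls
python3 - <<'E'
from station import robot
import cv2
for n in ("side","top"):
    im=robot.grab_frame(n); cv2.imwrite(f"pics/{n}0.png",im[:,:,::-1])
    print(n,robot.calibration(n))
s=robot.observe(); print(s)
E
```

```text
pics
side {'vfov': 54.99603524985232, 'cx': 281.78321163126145, 'cy': 206.96191777223447, 'rvec': array([ 0.05552227,  2.75911225, -1.42825988]), 'tvec': array([0.53596604, 0.02407024, 1.53776862])}
top {'vfov': 42.257725570752356, 'cx': 284.0867432251037, 'cy': 203.45907716824487, 'rvec': array([ 2.12070039, -2.15312617,  0.12831684]), 'tvec': array([0.09490628, 0.55844749, 1.49974133])}
{'clock': 0.1, 'q': array([-1.38208982e+00,  3.59429842e-01,  1.51132450e+00, -2.59779590e-06,
        1.27249823e+00, -1.15068460e-01]), 'qvel': array([ 0.00203154, -0.00183936, -0.00343929, -0.00134247,  0.0004591 ,
       -0.00038786]), 'tau': array([ 1.09364595e-03, -5.28648877e+01, -2.79348546e+01, -2.36428032e-04,
        4.97459623e-03,  3.69723367e-06]), 'eef_pos': array([ 0.17937521, -0.57195271,  0.24953937]), 'ee_rot': array([[ 9.54213905e-01,  2.99124932e-01, -3.13819866e-04],
       [ 2.99125038e-01, -9.54212531e-01,  1.62998120e-03],
       [ 1.88117165e-04, -1.64922210e-03, -9.99998622e-01]]), 'force': array([-0.2190483 , -0.31910348, -0.36935485]), 'ft_torque': array([0.02717211, 0.06197451, 0.03239069]), 'grip_width': 0.9995070131392226}
```

View pics/side0.png

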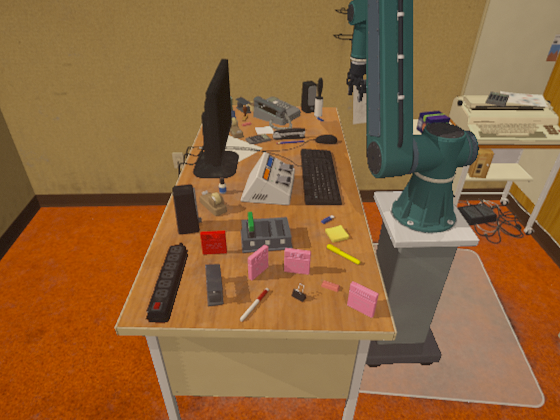

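View pics/top0.png

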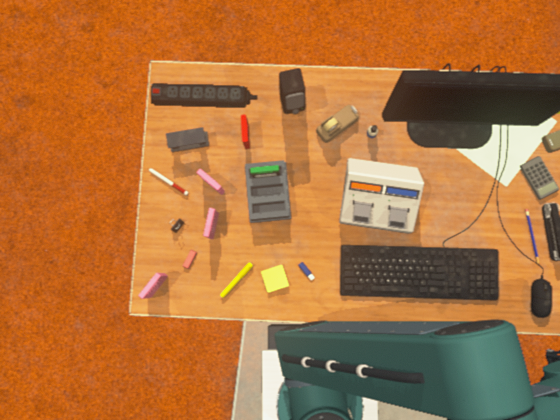

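Run:
```python
import cv2
t=cv2.imread("pics/top0.png"); s=cv2.imread("pics/side0.png")
cv2.imwrite("pics/t_dock.png",cv2.resize(t[150:240,330:440],None,fx=7,fy=6.6666,interpolation=cv2.INTER_CUBIC)[:600])
cv2.imwrite("pics/t_dock.png",cv2.resize(t[150:240,330:440],None,fx=6,fy=6,interpolation=cv2.INTER_CUBIC))
cv2.imwrite("pics/t_rack.png",cv2.resize(t[150:230,225:315],None,fx=7,fy=7,interpolation=cv2.INTER_CUBIC))
cv2.imwrite("pics/s_both.png",cv2.resize(s[140:260,230:330],None,fx=5,fy=5,interpolation=cv2.INTER_CUBIC))
```

```text
(no output)
```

View pics/t_dock.png

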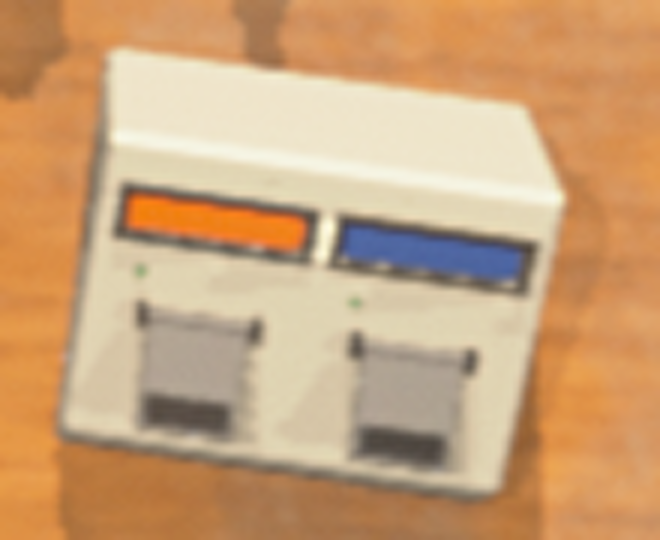

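View pics/t_rack.png

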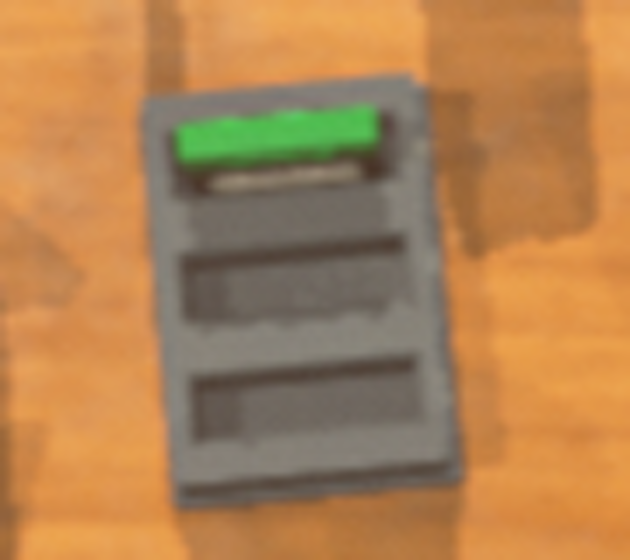

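View pics/s_both.png

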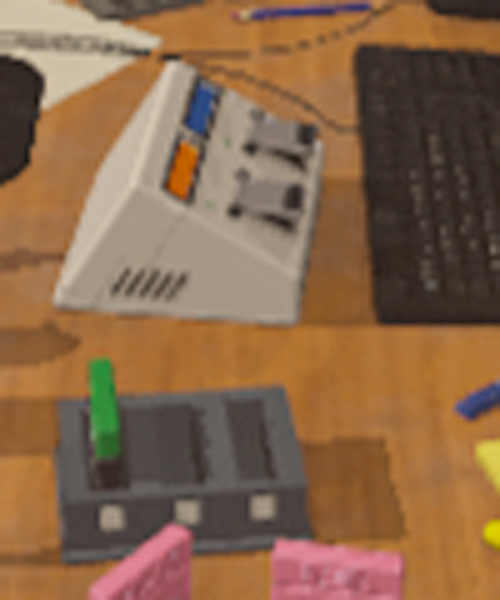

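```bash
cat > h.py <<'E'
import numpy as np, cv2
from station import robot
from scipy.spatial.transform import Rotation as R
def cam(n):
    c=robot.calibration(n); f=210/np.tan(np.radians(c['vfov'])/2)
    return np.array([[f,0,c['cx']],[0,f,c['cy']],[0,0,1]]),np.array(c['rvec']),np.array(c['tvec'])
def proj(n,P):
    K,r,t=cam(n); return cv2.projectPoints(np.array(P,float).reshape(-1,1,3),r,t,K,None)[0][:,0]
def crop(uv,o,f): return (np.array(uv,float)+.5)/f-.5+np.array(o)
def place(p,P): return R.from_euler('z',p[2]).apply(P)+[p[0],p[1],0]
S=np.sin(np.pi/6);C=np.cos(np.pi/6)
RX=-.1+.074*C/S
def deck(s,y): # s metres down-slope from ridge
    return [RX-s*C,y,.124-s*S]
E
cat > fit.py <<'E'
from h import *
from scipy.optimize import least_squares
T=lambda uv:crop(uv,(330,150),6); T2=lambda uv:crop(uv,(225,150),7); Sd=lambda uv:crop(uv,(230,140),5)
def dockpts(s):
    P=[deck(0,.103),deck(0,-.103),[-.1,.103,.05],[-.1,-.103,.05]]
    for y0 in(.049,-.049):
        P+=[deck(s-.0092,y0+.0412),deck(s-.0092,y0-.0412),deck(s+.0092,y0-.0412),deck(s+.0092,y0+.0412)]
    return np.array(P)
tu=T([(112,137),(562,202),(63,433),(495,493),(120,186),(318,212),(312,262),(115,236),(340,216),(538,242),(525,294),(332,264)])
su=Sd([(133,183),(178,65),(297,270),(165,190),(190,135),(213,150),(188,203)]); si=[0,1,2,4,5,6,7]
def f(p):
    P=place(p,dockpts(p[3])); return np.r_[(proj('top',P)-tu).ravel(),(proj('side',P[si])-su).ravel()]
r=least_squares(f,[.6,-.2,0,.04],loss='soft_l1'); print('dock',r.x); q=f(r.x).reshape(-1,2);print(q.round(1).tolist())
h=.052
RP=np.array([[.08,.056,h],[.08,-.056,h],[-.08,-.056,h],[-.08,.056,h]]+[[x+a*.013,b*.0455,h] for x in(0,-.05) for a,b in((1,1),(1,-1),(-1,-1),(-1,1))])
tr=T2([(147,102),(412,78),(457,465),(180,486),(182,255),(405,237),(408,308),(190,325),(190,378),(415,358),(420,422),(197,440)])
sr=Sd([(62,490),(60,400),(283,387),(308,480)]); 
def g(p):
    P=place(p,RP); return np.r_[(proj('top',P)-tr).ravel(),(proj('side',P[[0,1,2,3]])-sr).ravel()]
r=least_squares(g,[.6,.1,0],loss='soft_l1'); print('rack',r.x); print(g(r.x).reshape(-1,2).round(1).tolist())
for n in('top','side'):
    k,rv,t=cam(n); print(n,-cv2.Rodrigues(rv)[0].T@t)
E
python3 fit.py
```

```text
dock [ 0.58614057 -0.18511573 -0.16084539  0.03603289]
[[-0.6, -0.3], [0.9, -0.4], [-0.8, 0.1], [0.7, 0.7], [1.2, 1.5], [-1.5, 1.4], [-1.8, -0.6], [0.9, -0.6], [0.6, 1.5], [-2.0, 1.5], [-1.2, -0.9], [0.6, -0.2], [-0.1, -0.8], [-1.0, -2.4], [0.7, 0.9], [0.2, -0.4], [-1.7, -0.1], [-2.2, -0.8], [-0.2, -0.6]]
rack [0.59896601 0.13407616 0.07319834]
[[-0.5, -0.5], [0.8, -0.6], [-0.7, -0.3], [-0.9, 0.3], [0.0, 0.4], [0.2, 0.1], [0.5, -1.0], [-0.4, -0.6], [0.2, 0.2], [0.3, 0.2], [0.3, 0.2], [-0.0, 0.5], [0.6, 1.6], [-0.3, -0.9], [0.5, -1.0], [-0.0, 0.4]]
top [0.34076807 0.05334695 1.56560725]
side [0.60690429 1.21457371 0.89947162]
```

```bash
cat > ov.py <<'E'
from h import *
d=[.5861,-.1851,-.1608]; s=.036; rk=[.599,.1341,.0732]
def lines(n,im,o,f,segs):
    for P in segs:
        p=proj(n,P); p=((p-np.array(o)+.5)*f-.5)
        cv2.polylines(im,[np.round(p*8).astype(int).reshape(-1,1,2)],True,(255,0,255),1,cv2.LINE_AA,3)
def quad(y0,hw,hl): return place(d,np.array([deck(s-hw,y0+hl),deck(s-hw,y0-hl),deck(s+hw,y0-hl),deck(s+hw,y0+hl)]))
segs=[quad(.049,.008,.04),quad(-.049,.008,.04),place(d,np.array([deck(0,.103),deck(0,-.103),[-.1,-.103,.05],[-.1,.103,.05]])),
 place(d,np.array([deck(s+.047,.049+.023),deck(s+.047,.049-.023),deck(s+.099,.049-.023),deck(s+.099,.049+.023)])),
 place(d,np.array([[.1,.103,0],[.1,-.103,0],[-.1,-.103,0],[-.1,.103,0]]))]
h=.052
def rq(x,hx,hy,z=h): return place(rk,np.array([[x+hx,hy,z],[x+hx,-hy,z],[x-hx,-hy,z],[x-hx,hy,z]]))
segs+=[rq(0,.08,.056),rq(0,.013,.0455),rq(-.05,.013,.0455),rq(.05,.013,.0455),rq(0,.0825,.0585,0)]
if __name__=='__main__':
  t=cv2.imread("pics/top0.png"); sd=cv2.imread("pics/side0.png")
  for n,src,(x0,x1,y0,y1),f,name in[('top',t,(330,440,150,240),6,'o1'),('top',t,(225,315,150,230),7,'o2'),('side',sd,(230,330,140,260),5,'o3')]:
    im=cv2.resize(src[y0:y1,x0:x1],None,fx=f,fy=f,interpolation=cv2.INTER_CUBIC); lines(n,im,(x0,y0),f,segs); cv2.imwrite(f'pics/{name}.png',im)
E
python3 ov.py
```

```text
(no output)
```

View pics/o1.png

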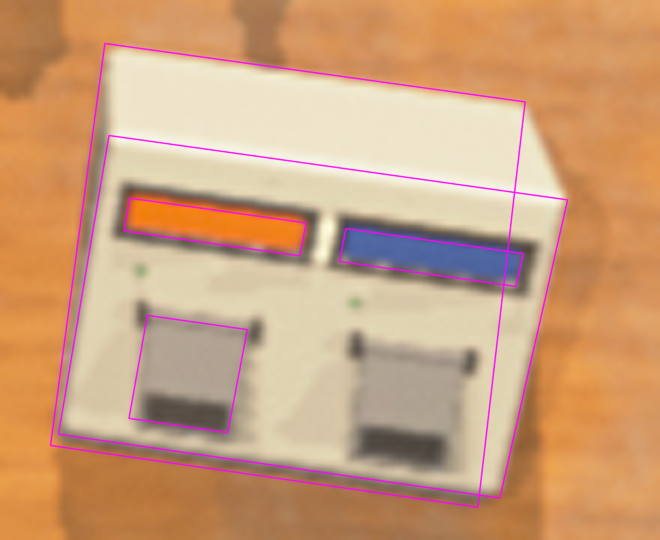

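View pics/o2.png

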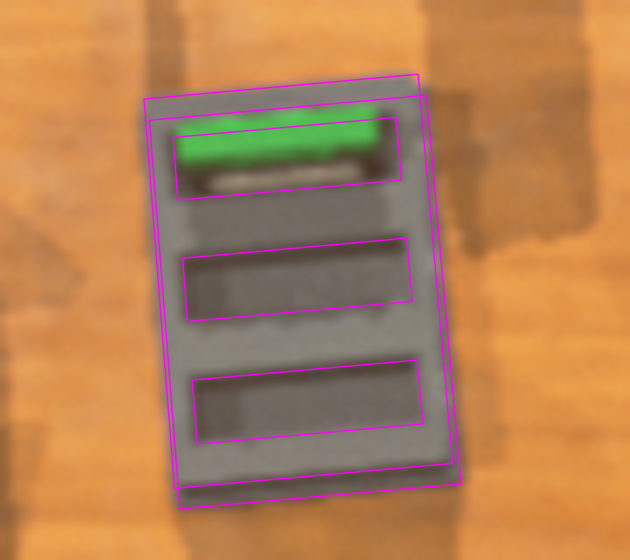

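View pics/o3.png

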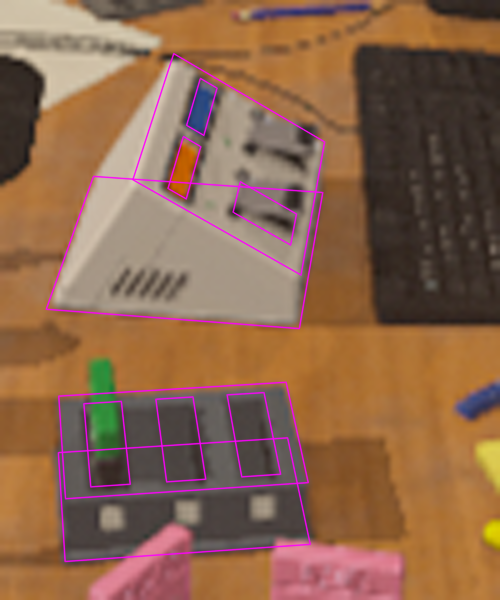

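```bash
cat > wp.py <<'E'
from ov import *
n=np.array([-S,0,C]); 
def bay(a,up): # a: down slope from mouth, up: TCP height above deck along normal
    return place(d,(np.array(deck(s+a,.049))+up*n)[None])[0]
nw=R.from_euler('z',d[2]).apply(n); uw=R.from_euler('z',d[2]).apply([C,0,S])
Rt=np.c_[R.from_euler('z',d[2]).apply([0,1,0]),uw,-nw]
if __name__=='__main__':
  print('normal',nw,'up',uw)
  print('prepress',bay(.047+.037,.019+.045)); print('press',bay(.047+.037,.019+.008))
  print('grasp',bay(0,.0225),'pre',bay(0,.0225+.05)); print('out',bay(0,.0225+.08))
  for x in(0,-.05): print('slot',place(rk,np.array([[x,0,.010+.088-.0035]])))
  o=robot.observe(); print(o['eef_pos'],(bay(.084,.064)-o['eef_pos'])/.04, R.from_matrix(Rt@o['ee_rot'].T).as_rotvec(True)/8)
E
python3 wp.py
```

```text
normal [-0.49354976  0.08005397  0.8660254 ] up [ 0.85485325 -0.13865754  0.5       ]
prepress [ 0.48758404 -0.11948029  0.11942563]
press [ 0.50584539 -0.12244228  0.08738269]
grasp [ 0.57987403 -0.13444976  0.12548557] pre [ 0.55519654 -0.13044706  0.16878684]
out [ 0.54039005 -0.12804544  0.1947676 ]
slot [[0.599  0.1341 0.0945]]
slot [[0.5491339  0.13044327 0.0945    ]]
[ 0.17937521 -0.57195271  0.24953937] [ 7.70522087 11.31181052 -3.25284356] [-2.59190911 -2.98964001  7.7317236 ]
```

Emit:
jog_arm:
  rows:
    - {"slide": [0.3,0.5,0],"rotation": [0,0,0.3]}
    - {"slide": [0.66,0.97,0],"rotation": [0,0,0.69]}
    - {"slide": [0.66,0.97,0],"rotation": [0,0,0.69]}
    - {"slide": [0.66,0.97,0],"rotation": [0,0,0.69]}
    - {"slide": [0.66,0.97,0],"rotation": [0,0,0.69]}
    - {"slide": [0.66,0.97,0],"rotation": [0,0,0.69]}
    - {"slide": [0.66,0.97,0],"rotation": [0,0,0.69]}
    - {"slide": [0.66,0.97,0],"rotation": [0,0,0.69]}
    - {"slide": [0.66,0.97,0],"rotation": [0,0,0.69]}
    - {"slide": [0.66,0.97,0],"rotation": [0,0,0.69]}
    - {"slide": [0.66,0.97,0],"rotation": [0,0,0.69]}
    - {"slide": [0.66,0.97,0],"rotation": [0,0,0.69]}
  fingers: 0

```text
clock: 1.6
eef_pos: [0.4817, -0.123, 0.2502]
ee_rot: [[0.16, 0.987, -0.001], [0.987, -0.16, 0.001], [0.0, -0.001, -1.0]]
force: [0.7, 0.2, 0.1]
grip_width: -0.0
```

Emit:
jog_arm:
  rows:
    - {"slide": [0,0,0],"rotation": [-0.12,-0.74,0]}
    - {"slide": [0,0,0],"rotation": [-0.12,-0.74,0]}
    - {"slide": [0,0,0],"rotation": [-0.12,-0.74,0]}
    - {"slide": [0,0,0],"rotation": [-0.12,-0.74,0]}
    - {"slide": [0,0,0],"rotation": [-0.12,-0.74,0]}
    - {"slide": [0,0,0],"rotation": [0,0,0]}

```text
clock: 2.35
eef_pos: [0.4788, -0.1235, 0.2486]
ee_rot: [[0.164, 0.856, 0.49], [0.986, -0.144, -0.078], [0.004, 0.496, -0.868]]
force: [0.3, 0.2, -0.3]
grip_width: 0.002
```

```bash
cat > delta.py <<'E'
from wp import *
import sys
o=robot.observe(); tgt=bay(float(sys.argv[1]),float(sys.argv[2]))
print(o['clock'],o['eef_pos'],'slide',((tgt-o['eef_pos'])/.04).round(3),'rot',(R.from_matrix(Rt@o['ee_rot'].T).as_rotvec(True)/8).round(3),o['force'].round(1),o['grip_width'],'q5',o['q'])
E
python3 delta.py .084 .064; python3 -c "
from h import *
for n in('side','top'): cv2.imwrite(f'pics/{n}1.png',robot.grab_frame(n)[:,:,::-1])"
```

```text
2.35 [ 0.47875586 -0.12354166  0.2486205 ] slide [ 0.221  0.102 -3.23 ] rot [-0.035 -0.025  0.027] [ 0.3  0.2 -0.3] 0.001704848259997666 q5 [-5.21734883e-01  2.01960796e-03  2.11755545e+00  3.40952883e-01
  5.57756872e-01 -6.03756118e-01]
```

Emit:
jog_arm:
  rows:
    - {"slide": [0.05,0.02,-0.6],"rotation": [0,0,0]}
    - {"slide": [0.05,0.02,-0.8],"rotation": [0,0,0]}
    - {"slide": [0.05,0.02,-0.8],"rotation": [0,0,0]}
    - {"slide": [0.05,0.02,-0.7],"rotation": [-0.03,-0.02,0.03]}
    - {"slide": [0.02,0.02,-0.33],"rotation": [0,0,0]}
    - {"slide": [0,0,0],"rotation": [0,0,0]}

```text
clock: 3.2
eef_pos: [0.4923, -0.1219, 0.1242]
ee_rot: [[0.157, 0.854, 0.496], [0.988, -0.138, -0.075], [0.004, 0.502, -0.865]]
force: [0.3, -0.3, 0.9]
grip_width: -0.0
```

```bash
python3 delta.py .084 .027; python3 -c "
from h import *
for n,b in(('side',(140,260,230,330)),('top',(130,250,320,440))):
  im=robot.grab_frame(n)[:,:,::-1]; cv2.imwrite(f'pics/{n}2.png',cv2.resize(im[b[0]:b[1],b[2]:b[3]],None,fx=5,fy=5,interpolation=cv2.INTER_CUBIC))"
```

```text
3.2 [ 0.49231631 -0.12187234  0.12419608] slide [ 0.338 -0.014 -0.92 ] rot [-0.029  0.022 -0.02 ] [ 0.3 -0.3  0.9] -0.00026209511384390496 q5 [-0.50205379  0.28879864  2.25936871  1.07817381  0.19760732 -1.36845987]
```

View pics/side2.png

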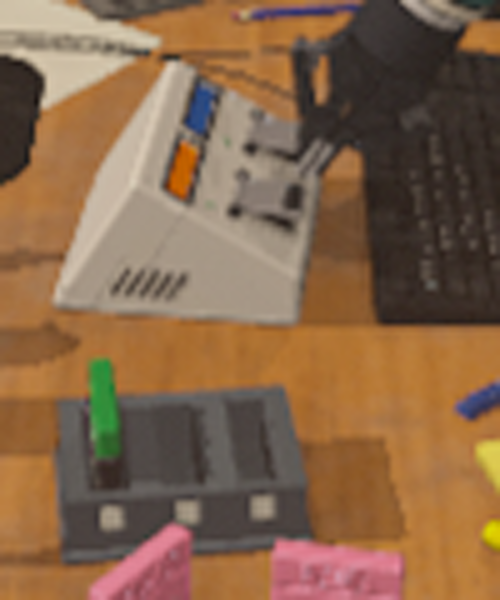

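View pics/top2.png

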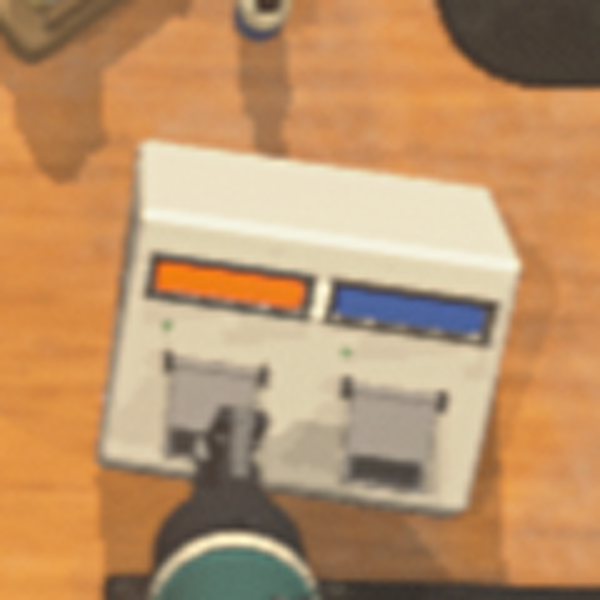

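```bash
cat > kin.py <<'E'
from wp import *
from scipy.optimize import least_squares
def Rz(a):return R.from_euler('z',a).as_matrix()
def Ry(a):return R.from_euler('y',a).as_matrix()
def fk(q,p):
    a,off,h,L1,L2,dd,e=p
    A=Rz(q[0]); 
    B1=A@Ry(q[1]); B2=B1@Ry(q[2]); 
    w=np.array([0,0,h])+A@np.array([a,off,0])+B1@[0,0,L1]+B2@[e,0,L2]
    B3=B2@Rz(sg[0]*q[3])@Ry(q[4])@Rz(sg[1]*q[5])
    return w+B3@[0,0,dd],B3
Q=[([-1.38208982,.359429842,1.5113245,0,1.27249823,-.11506846],[.17937521,-.57195271,.24953937],[[.954213905,.299124932,0],[.29912,-.954212531,.00163],[0,-.00165,-1]]),
([-.521734883,2.01960796e-3,2.11755545,.340952883,.557756872,-.603756118],[.47875586,-.12354166,.2486205],[[0.164, 0.856, 0.49], [0.986, -0.144, -0.078], [0.004, 0.496, -0.868]]),
([-.50205379,.28879864,2.25936871,1.07817381,.19760732,-1.36845987],[.49231631,-.12187234,.12419608],[[0.157, 0.854, 0.496], [0.988, -0.138, -0.075], [0.004, 0.502, -0.865]])]
sg=[1,1]
def fitall():
    res=lambda p:np.concatenate([fk(q,p)[0]-np.array(x) for q,x,_ in Q]+[.001*(np.array(p)-p0)])
    p0=np.array([0,.07,.2,.45,.4,.2,0]); return least_squares(res,p0)
if __name__=='__main__':
  for sg[:] in([1,1],[1,-1],[-1,1],[-1,-1]):
    r=fitall(); print(sg,r.x.round(4),r.cost**.5)
    for q,x,M in Q: 
        X=fk(q,r.x)[1].T@np.array(M); print(R.from_matrix(X).as_rotvec(True).round(1))
E
python3 kin.py
```

```text
[1, 1] [0.     0.0689 0.2665 0.6111 0.4336 0.3537 0.1122] 0.0001840041785032488
[-0.  0. 90.]
[ 0. -0. 90.]
[ 0.  0. 90.]
[1, -1] [0.     0.0689 0.2665 0.6111 0.4336 0.3537 0.1122] 0.0001840041785032488
[-0.   0.  76.8]
[ 0.  -0.  20.8]
[  0.   -0.  -66.8]
[-1, 1] [ 0.383   0.0888 -0.0896  0.1388  0.143  -0.1827 -0.0952] 0.03514189880143506
[-0.  0. 90.]
[-24.5   4.5 122. ]
[  22.2   14.6 -145.5]
[-1, -1] [ 0.383   0.0888 -0.0896  0.1388  0.143  -0.1827 -0.0952] 0.03514189880143506
[-0.   0.  76.8]
[-15.   14.9  53.7]
[-14.6  14.7  55.2]
```

```bash
cat > ik.py <<'E'
from kin import *
sg[:]=[1,1]; PK=fitall().x
lo=np.array([-2.97,-1.01,.21,-.96,.2,-2.98]);hi=np.array([2.97,2.36,2.38,4.11,2.71,2.98])
X90=Rz(np.pi/2)
def ik(p,M,q0,free=False):
    def f(q):
        x,B=fk(q,PK); return np.r_[(x-p)*10,R.from_matrix((B@X90)@M.T).as_rotvec()]
    r=least_squares(f,q0); return r.x,np.abs(r.fun).max()
def best(p,M,verbose=True):
    out=[]
    for q0 in [[-.5,.3,2.0,0,.5,0],[-.5,.3,2,1,.3,-1.4],[-.5,.3,2,-.5,.5,.5],[-.5,.3,2,3.1,.5,-2.5],[-.2,.3,2,3,1,0],[0,.5,1.5,0,1.2,0],[-.4,.3,2,1.6,.5,-1.6],[-.4,.3,2,1.6,.5,1.6]]:
        q,e=ik(p,M,q0)
        if e<1e-3 and (q>=lo).all() and (q<=hi).all() and not any(np.allclose(q,z,atol=1e-2) for z in out): out.append(q)
    return out
if __name__=='__main__':
  flip=np.diag([-1,-1,1])
  for nm,a,up in(('prepress',.084,.064),('press',.084,.027),('pre',0,.0725),('grasp',0,.0225),('mid',0,.06),('out',0,.1025)):
    for roll in(-30,-20,-15,-10,0,10,15,20,30):
      # roll about tool y through TCP (disk thickness axis)
      M=Rt@Ry(np.radians(roll))
      for t,MM in(('',M),('F',M@flip)):
        for q in best(bay(a,up),MM): print(nm,roll,t,q.round(2))
E
python3 ik.py
```

```text
prepress 10  [-0.66  0.32  2.25  1.16  0.44 -1.59]
prepress 10 F [-0.66  0.32  2.25  1.16  0.44  1.55]
prepress 15  [-0.74  0.35  2.22  1.13  0.56 -1.62]
prepress 15 F [-0.74  0.35  2.22  1.13  0.56  1.52]
prepress 20  [-0.8   0.38  2.2   1.09  0.67 -1.65]
prepress 20 F [-0.8   0.38  2.2   1.09  0.67  1.49]
prepress 30  [-0.89  0.46  2.13  1.03  0.88 -1.69]
prepress 30 F [-0.89  0.46  2.13  1.03  0.88  1.46]
press 10  [-0.64  0.42  2.23  1.35  0.4  -1.78]
press 10 F [-0.64  0.42  2.23  1.35  0.4   1.36]
press 15  [-0.71  0.44  2.21  1.27  0.52 -1.76]
press 15 F [-0.71  0.44  2.21  1.27  0.52  1.38]
press 20  [-0.77  0.47  2.18  1.2   0.63 -1.76]
press 20 F [-0.77  0.47  2.18  1.2   0.63  1.39]
press 30  [-0.86  0.55  2.11  1.1   0.84 -1.75]
press 30 F [-0.86  0.55  2.11  1.1   0.84  1.39]
pre -15  [-0.2   0.29  2.08 -0.8   0.34  0.73]
pre -15 F [-0.2   0.29  2.08 -0.8   0.34 -2.41]
pre -10  [-0.28  0.27  2.09 -0.43  0.27  0.31]
pre -10 F [-0.28  0.27  2.09 -0.43  0.27 -2.83]
pre 0  [-0.44  0.26  2.08  0.45  0.32 -0.67]
pre 0 F [-0.44  0.26  2.08  0.45  0.32  2.47]
pre 10  [-0.58  0.2
[... 1536 characters left out ...]
out -20 F [-0.13  0.24  2.07 -0.9   0.47 -2.28]
out -15  [-0.21  0.22  2.08 -0.68  0.39  0.6 ]
out -15 F [-0.21  0.22  2.08 -0.68  0.39 -2.54]
out -10  [-0.29  0.2   2.09 -0.34  0.33  0.22]
out -10 F [-0.29  0.2   2.09 -0.34  0.33 -2.92]
out 0  [-0.45  0.19  2.08  0.38  0.39 -0.61]
out 0 F [-0.45  0.19  2.08  0.38  0.39  2.53]
out 10  [-0.6   0.21  2.06  0.73  0.58 -1.05]
out 10 F [-0.6   0.21  2.06  0.73  0.58  2.09]
out 15  [-0.66  0.24  2.05  0.81  0.68 -1.17]
out 15 F [-0.66  0.24  2.05  0.81  0.68  1.97]
out 20  [-0.72  0.27  2.03  0.86  0.79 -1.26]
out 20 F [-0.72  0.27  2.03  0.86  0.79  1.88]
out 30  [-0.81  0.36  1.97  0.91  0.99 -1.38]
out 30 F [-0.81  0.36  1.97  0.91  0.99  1.76]
```

Emit:
jog_arm:
  rows:
    - {"slide": [0,0,0],"rotation": [0.6,-0.1,0.36]}
    - {"slide": [0,0,0],"rotation": [0.6,-0.1,0.36]}
    - {"slide": [0,0,0],"rotation": [0,0,0]}

```text
clock: 3.68
eef_pos: [0.4919, -0.1248, 0.1257]
ee_rot: [[0.059, 0.852, 0.52], [0.984, -0.138, 0.115], [0.169, 0.505, -0.846]]
force: [0.5, 0.1, -0.3]
grip_width: 0.004
```

```bash
cat > go.py <<'E'
from ik import *
import sys
# args: a(down slope) y(dock offset from bay) tipheight roll
def target(a,y,hgt,roll,ahead=.019):
    M=Rt@Ry(np.radians(roll)); tip=place(d,(np.array(deck(s+a,.049+y))+hgt*n)[None])[0]
    return tip-ahead*M[:,2],M
def rep(tp,M):
    o=robot.observe()
    print('t',o['clock'],'slide',((tp-o['eef_pos'])/.04).round(3),'rot',(R.from_matrix(M@o['ee_rot'].T).as_rotvec(True)/8).round(3),'F',o['force'].round(1),'g',round(o['grip_width'],3),'q',o['q'].round(3))
    print('ik',[q.round(2).tolist() for q in best(tp,M)])
if __name__=='__main__': rep(*target(*map(float,sys.argv[1:5])))
E
python3 go.py .084 0 .030 12;python3 go.py .084 0 .008 12
```

```text
t 3.675 slide [ 0.066  0.004 -0.49 ] rot [0.079 0.029 0.041] F [ 0.5  0.1 -0.3] g 0.004 q [-0.691  0.319  2.226  1.118  0.486 -1.569]
ik [[-0.69, 0.37, 2.23, 1.21, 0.47, -1.67]]
t 3.675 slide [ 0.338 -0.04  -0.967] rot [0.079 0.029 0.041] F [ 0.5  0.1 -0.3] g 0.004 q [-0.691  0.319  2.226  1.118  0.486 -1.569]
ik [[-0.68, 0.43, 2.22, 1.31, 0.45, -1.77]]
```

Emit:
jog_arm:
  rows:
    - {"slide": [0.03,0,-0.2],"rotation": [0.08,0.03,0.04]}
    - {"slide": [0.03,0,-0.2],"rotation": [0,0,0]}
    - {"slide": [0.05,0,-0.12],"rotation": [0,0,0]}
    - {"slide": [0.06,-0.01,-0.12],"rotation": [0,0,0]}
    - {"slide": [0.06,-0.01,-0.1],"rotation": [0,0,0]}
    - {"slide": [0.05,-0.01,-0.1],"rotation": [0,0,0]}
    - {"slide": [0,0,0],"rotation": [0,0,0]}

```text
clock: 4.55
eef_pos: [0.501, -0.1218, 0.0904]
ee_rot: [[0.051, 0.857, 0.512], [0.982, -0.137, 0.131], [0.183, 0.496, -0.849]]
force: [-2.7, -0.1, 1.2]
grip_width: -0.001
```

```bash
cat > look.py <<'E'
from h import *
import sys
k=sys.argv[1]
a=[]
for n,b in(('side',(140,260,230,330)),('top',(130,250,320,440))):
  if len(sys.argv)>2: b={'side':(180,280,230,350),'top':(140,240,220,340)}[n]
  im=robot.grab_frame(n)[:,:,::-1]; cv2.imwrite(f'pics/full_{n}{k}.png',im); a.append(cv2.resize(im[b[0]:b[1],b[2]:b[3]],(400,int(400*(b[1]-b[0])/(b[3]-b[2]))),interpolation=cv2.INTER_CUBIC))
h=max(x.shape[0] for x in a); a=[cv2.copyMakeBorder(x,0,h-x.shape[0],0,0,0) for x in a]
cv2.imwrite(f'pics/look{k}.png',np.hstack(a))
E
python3 look.py 3; python3 go.py .084 0 .008 12
```

```text
t 4.65 slide [ 0.093 -0.103 -0.097] rot [-0.018 -0.018 -0.028] F [-1.6  0.2  0.7] g 0.001 q [-0.676  0.416  2.228  1.284  0.457 -1.748]
ik [[-0.68, 0.43, 2.22, 1.31, 0.45, -1.77]]
```

View pics/look3.png

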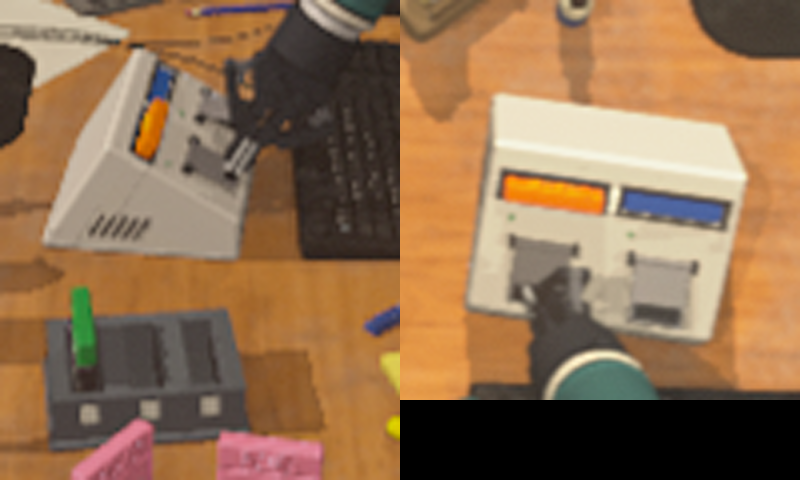

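Emit:
jog_arm:
  rows:
    - {"slide": [0.04,-0.01,-0.07],"rotation": [0,0,0]}
    - {"slide": [0.04,-0.01,-0.07],"rotation": [0,0,0]}
    - {"slide": [0.03,0,-0.05],"rotation": [0,0,0]}
    - {"slide": [0,0,0],"rotation": [0,0,0]}

```text
clock: 5.15
eef_pos: [0.5042, -0.1223, 0.0858]
ee_rot: [[0.051, 0.855, 0.516], [0.982, -0.137, 0.131], [0.183, 0.5, -0.847]]
force: [-36.5, -3.6, 56.9]
grip_width: 0.003
```

```bash
python3 go.py .084 0 .008 12
```

```text
t 5.15 slide [ 0.029 -0.101  0.03 ] rot [-0.019  0.001 -0.021] F [-36.5  -3.6  56.9] g 0.003 q [-0.673  0.431  2.229  1.325  0.452 -1.788]
ik [[-0.68, 0.43, 2.22, 1.31, 0.45, -1.77]]
```

Emit:
jog_arm:
  rows:
    - {"slide": [-0.1,0.02,0.18],"rotation": [0,0,0]}
    - {"slide": [-0.25,0.04,0.4],"rotation": [0,0,0]}
    - {"slide": [-0.25,0.04,0.6],"rotation": [0,0,0]}
    - {"slide": [0,0,0.7],"rotation": [0,0,0]}
    - {"slide": [0,0,0.6],"rotation": [0,0,0]}
    - {"slide": [0,0,0],"rotation": [0,0,0]}
  fingers: 0

```text
clock: 5.9
eef_pos: [0.484, -0.1211, 0.1849]
ee_rot: [[0.05, 0.854, 0.518], [0.983, -0.135, 0.127], [0.179, 0.503, -0.846]]
force: [-0.4, -0.4, -0.8]
grip_width: 0.001
```

```bash
python3 look.py 4; python3 go.py 0 0 .06 12;python3 go.py 0 0 .005 12
```

```text
t 6.0 slide [ 1.719 -0.343 -0.22 ] rot [-0.009 -0.004 -0.024] F [-0.5 -0.3 -0.7] g 0.002 q [-0.707  0.178  2.176  0.846  0.617 -1.269]
ik [[-0.62, 0.28, 2.05, 0.82, 0.58, -1.17]]
t 6.0 slide [ 2.398 -0.453 -1.411] rot [-0.009 -0.004 -0.024] F [-0.5 -0.3 -0.7] g 0.002 q [-0.707  0.178  2.176  0.846  0.617 -1.269]
ik [[-0.59, 0.4, 2.04, 0.96, 0.5, -1.31]]
```

View pics/look4.png

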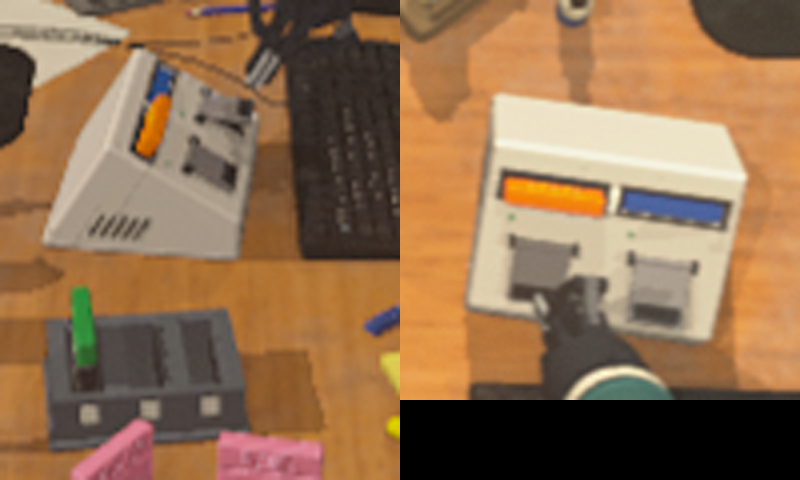

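Run:
```python
from wp import *
import ov
out=[]
for hh in(.013,.026):
  q=[quad(.049,.008,.04)+hh*nw]
  # flat lever top: 8 mm above deck
  q.append(place(d,np.array([np.array(deck(s+a,.049+y))+.008*n for a,y in((.047,.023),(.047,-.023),(.099,-.023),(.099,.023))])))
  row=[]
  for nme,b in(('side',(150,200,250,310)),('top',(170,220,340,400))):
    im=cv2.imread(f'pics/full_{nme}4.png'); im=cv2.resize(im[b[0]:b[1],b[2]:b[3]],None,fx=6.5,fy=6.5,interpolation=cv2.INTER_CUBIC); im=cv2.resize(im,(390,325))
    lines(nme,im,(b[2],b[0]),6.5,q); row.append(im)
  out.append(np.hstack(row))
cv2.imwrite('pics/chk4.png',cv2.resize(np.vstack(out),None,fx=.9,fy=.9))
```

```text
(no output)
```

View pics/chk4.png

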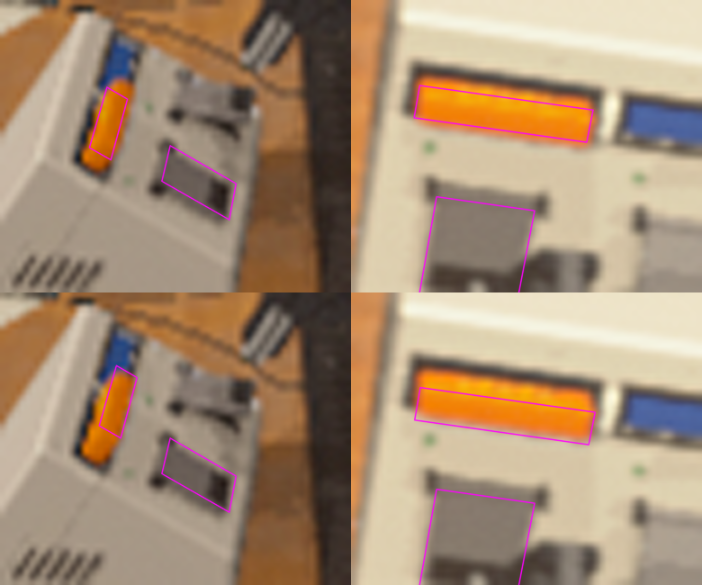

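Run:
```python
from wp import *
def lev(th,t=.003,L=.052):
    # th pressed angle; rises .45-th above deck dir, hinge 5mm above deck
    b=.45-th; P=[]
    for l,y in((0,.023),(0,-.023),(L,-.023),(L,.023)):
        P.append(np.array(deck(s+.047+l*np.cos(b)-t*np.sin(b)*-1*0,.049+y))+n*(.005+l*np.sin(b)+t*np.cos(b)))
    return place(d,np.array(P))
out=[]
for hh,th in((.015,.25),(.02,.35),(.026,.45)):
  q=[quad(.049,.008,.04)+hh*nw,lev(th)]
  row=[]
  for nme,b in(('side',(150,190,250,300)),('top',(175,215,340,390))):
    im=cv2.imread(f'pics/full_{nme}4.png'); im=cv2.resize(im[b[0]:b[1],b[2]:b[3]],None,fx=8,fy=8,interpolation=cv2.INTER_CUBIC)
    row.append(im.copy()); lines(nme,im,(b[2],b[0]),8,q); row[-1]=im
  out.append(np.hstack(row))
cv2.imwrite('pics/chk5.png',cv2.resize(np.vstack(out),(500,600)) if 0 else cv2.resize(np.vstack(out),None,fx=.62,fy=.62))
```

```text
(no output)
```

View pics/chk5.png

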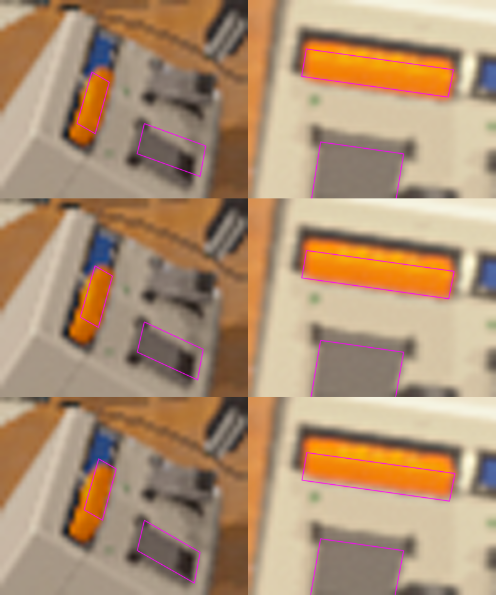

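Run:
```python
from wp import *
for nme,b in(('side',(150,190,250,300)),('top',(170,215,340,390))):
  res=[]
  for fn in(f'pics/{nme}0.png',f'pics/full_{nme}4.png'):
    im=cv2.imread(fn)[b[0]:b[1],b[2]:b[3]]; hsv=cv2.cvtColor(im,cv2.COLOR_BGR2HSV)
    m=(hsv[...,0]<20)&(hsv[...,1]>190)&(hsv[...,2]>150)
    nl,lab,st,c=cv2.connectedComponentsWithStats(m.astype(np.uint8)); i=1+st[1:,4].argmax(); res.append((st[i].tolist(),c[i]+[b[2],b[0]]))
  print(nme,res)
  for hh in(0.0005,.012,.016,.018,.02,.022,.024,.026,.028):
    P=np.r_[quad(.049,.008,.04),quad(.049,.008,.04)+hh*nw]; p=proj(nme,P).astype(np.float32); hl=cv2.convexHull(p); M=cv2.moments(hl)
    print(hh,round(cv2.contourArea(hl)),(M['m10']/M['m00'],M['m01']/M['m00']),cv2.boundingRect(hl))
```

```text
side [([14, 19, 5, 10, 34], array([266. , 173.5])), ([14, 14, 9, 15, 66], array([268.01515152, 171.3030303 ]))]
0.0005 44 (266.44205900377216, 173.01448604625492) (263, 166, 7, 14)
0.012 64 (267.1727661506506, 171.9744651835828) (263, 164, 9, 16)
0.016 70 (267.4280187373733, 171.6074355502545) (263, 163, 9, 17)
0.018 74 (267.55589522514015, 171.42312685190143) (263, 163, 9, 17)
0.02 77 (267.68394841618317, 171.23832493062423) (263, 163, 10, 17)
0.022 81 (267.8121690240683, 171.0530547696347) (263, 162, 10, 18)
0.024 84 (267.9405822444802, 170.86733384522452) (263, 162, 10, 18)
0.026 87 (268.0691758368233, 170.68117647680546) (263, 161, 10, 19)
0.028 91 (268.19796125439535, 170.49459954305667) (263, 161, 11, 19)
top [([11, 13, 29, 8, 141], array([365.23404255, 186.40425532])), ([11, 13, 30, 11, 189], array([365.53968254, 188.50793651]))]
0.0005 167 (365.35080701411914, 187.3665009902284) (350, 182, 31, 11)
0.012 212 (365.4928787496408, 188.10785457153565) (350, 182, 31, 12)
0.016 228 (365.5387271548759, 188.3685722707004) (350, 182, 31, 13)
0.018 236 (365.5611757881489, 188.49949255320067) (350, 182, 32, 13)
0.02 245 (365.58335797039865, 188.63079163650784) (350, 182, 32, 13)
0.022 253 (365.6052971476946, 188.76247074296603) (350, 182, 32, 14)
0.024 261 (365.62702360191463, 188.89453658158357) (350, 182, 32, 14)
0.026 269 (365.64854881118674, 189.02698579072293) (350, 182, 32, 14)
0.028 277 (365.66992463605146, 189.15982649554516) (350, 182, 32, 14)
```

Emit:
jog_arm:
  rows:
    - {"slide": [0.3,-0.06,0.1],"rotation": [0,0,0]}
    - {"slide": [0.45,-0.1,0.1],"rotation": [0,0,0]}
    - {"slide": [0.45,-0.1,0],"rotation": [0,0,0]}
    - {"slide": [0.4,-0.09,-0.1],"rotation": [0,0,0]}
    - {"slide": [0.15,0,-0.3],"rotation": [0,0,-0.02]}
    - {"slide": [0,0,0],"rotation": [0,0,0]}
  fingers: 0.55

```text
clock: 6.75
eef_pos: [0.5518, -0.1333, 0.173]
ee_rot: [[0.054, 0.857, 0.512], [0.981, -0.14, 0.131], [0.184, 0.496, -0.849]]
force: [0.0, 0.5, -0.1]
grip_width: 0.554
```

```bash
python3 look.py 5; python3 go.py -.0015 0 .025 12;python3 go.py -.0015 0 .004 12
```

```text
t 6.85 slide [ 0.462 -0.085 -0.736] rot [-0.024 -0.023 -0.002] F [-0.3  0.8  0.5] g 0.55 q [-0.62   0.279  2.051  0.817  0.587 -1.158]
ik [[-0.6, 0.35, 2.04, 0.9, 0.53, -1.25]]
t 6.85 slide [ 0.721 -0.127 -1.19 ] rot [-0.024 -0.023 -0.002] F [-0.3  0.8  0.5] g 0.55 q [-0.62   0.279  2.051  0.817  0.587 -1.158]
ik [[-0.59, 0.4, 2.04, 0.96, 0.5, -1.3]]
```

View pics/look5.png

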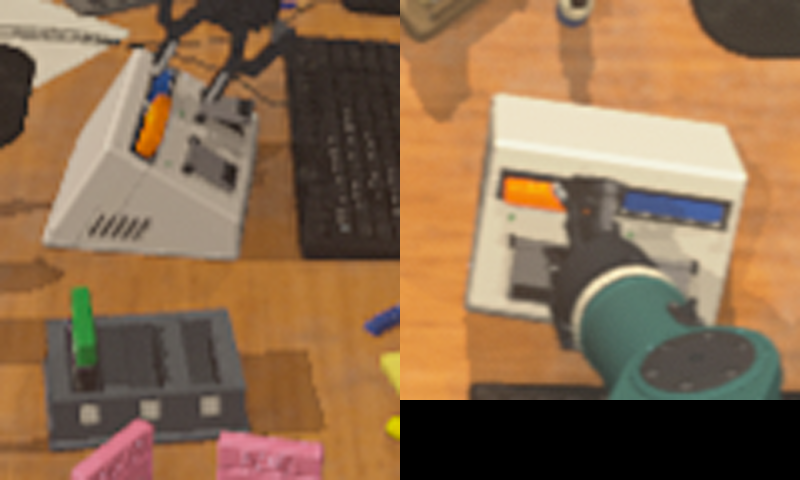

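Run:
```python
from go import *
o=robot.observe(); M=o['ee_rot']; p=o['eef_pos']
hw=.0425*.55
for nme,b in(('side',(140,260,230,330)),('top',(130,250,320,440))):
  for off in(hw,-hw): print(nme,((proj(nme,[p+M[:,2]*.012+M[:,1]*off])-[b[2],b[0]])*(400/(b[3]-b[2]))).round())
```

```text
side [[159.  68.]]
side [[202.  93.]]
top [[161. 193.]]
top [[151. 248.]]
```

Run:
```python
from go import *
o=robot.observe(); M=o['ee_rot']; p=o['eef_pos']
hw=.0425*.55
out=[]
for nme,b in(('side',(140,190,245,305)),('top',(165,215,345,405))):
  im=cv2.imread(f'pics/full_{nme}5.png'); im=cv2.resize(im[b[0]:b[1],b[2]:b[3]],None,fx=6.5,fy=6.5,interpolation=cv2.INTER_CUBIC)
  qs=[]
  for sg_ in(1,-1):
    qs.append(np.array([p+M[:,0]*x+M[:,1]*sg_*y+M[:,2]*.012 for x,y in((.011,hw),(.011,hw+.014),(-.011,hw+.014),(-.011,hw))]))
    qs.append(np.array([p+M[:,0]*x+M[:,1]*sg_*hw+M[:,2]*z for x,z in((.011,.012),(.011,-.03),(-.011,-.03),(-.011,.012))]))
  lines(nme,im,(b[2],b[0]),6.5,qs); out.append(im)
cv2.imwrite('pics/chk6.png',np.hstack(out))
```

```text
(no output)
```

View pics/chk6.png

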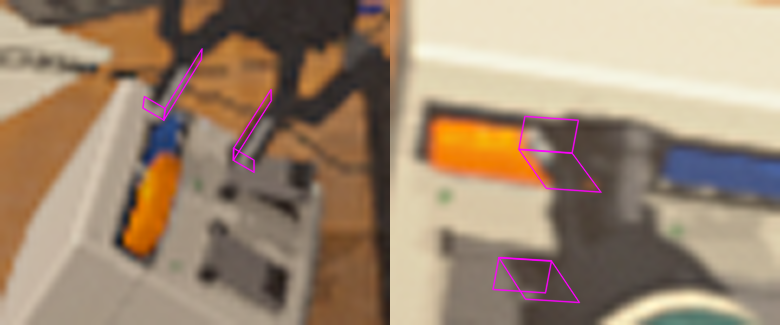

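Emit:
jog_arm:
  rows:
    - {"slide": [0.14,-0.03,-0.24],"rotation": [0,0,0]}
    - {"slide": [0.15,-0.03,-0.24],"rotation": [0,0,0]}
    - {"slide": [0.15,-0.03,-0.24],"rotation": [-0.02,-0.02,0]}
    - {"slide": [0.14,-0.02,-0.24],"rotation": [0,0,0]}
    - {"slide": [0.08,-0.01,-0.13],"rotation": [0,0,0]}
    - {"slide": [0,0,0],"rotation": [0,0,0]}
  fingers: 0.55

```text
clock: 7.6
eef_pos: [0.579, -0.1388, 0.1307]
ee_rot: [[0.054, 0.855, 0.517], [0.982, -0.138, 0.127], [0.18, 0.501, -0.847]]
force: [-0.5, -0.2, -0.1]
grip_width: 0.551
```

```bash
python3 look.py 6; python3 go.py -.0015 0 .004 12
```

```text
t 7.7 slide [ 0.039  0.009 -0.124] rot [ 0.005  0.01  -0.001] F [ 1.  -0.4 -0.1] g 0.548 q [-0.593  0.389  2.038  0.947  0.506 -1.288]
ik [[-0.59, 0.4, 2.04, 0.96, 0.5, -1.3]]
```

View pics/look6.png

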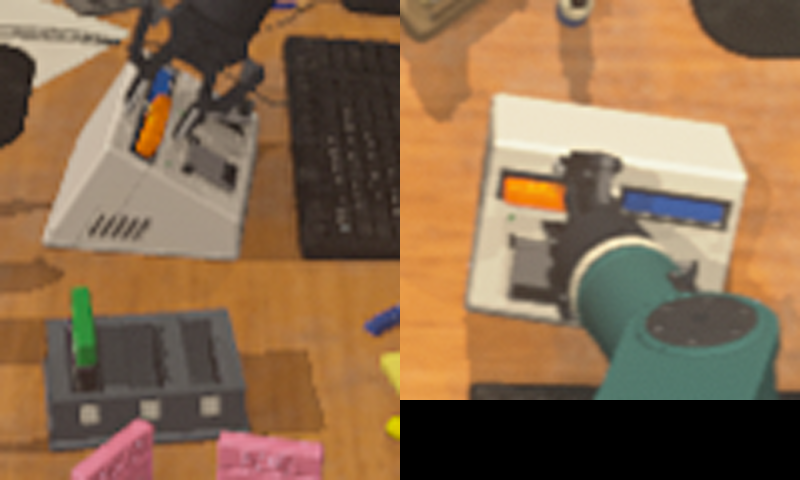

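Emit:
jog_arm:
  rows:
    - {"slide": [0.05,0.01,-0.11],"rotation": [0,0,0]}
    - {"slide": [0,0,0],"rotation": [0,0,0]}
    - {"slide": [0,0,0],"rotation": [0,0,0]}

```text
clock: 8.07
eef_pos: [0.5809, -0.1386, 0.127]
ee_rot: [[0.054, 0.854, 0.517], [0.982, -0.138, 0.126], [0.179, 0.501, -0.846]]
force: [0.2, -0.3, 0.2]
grip_width: 0.548
```

Emit:
jog_arm:
  rows:
    - {"slide": [0,0,0],"rotation": [0,0,0]}
    - {"slide": [0,0,0],"rotation": [0,0,0]}
    - {"slide": [0,0,0],"rotation": [0,0,0]}
    - {"slide": [0,0,0],"rotation": [0,0,0]}
    - {"slide": [0,0,0],"rotation": [0,0,0]}
    - {"slide": [0,0,0],"rotation": [0,0,0]}
  fingers: 0

```text
clock: 8.82
eef_pos: [0.5808, -0.1385, 0.1268]
ee_rot: [[0.054, 0.854, 0.517], [0.982, -0.138, 0.126], [0.179, 0.501, -0.847]]
force: [-3.1, 1.0, 1.7]
grip_width: 0.176
```

```bash
python3 look.py 7; python3 go.py -.0015 0 .004 12
```

```text
t 8.925 slide [-0.008 -0.    -0.013] rot [ 0.005  0.009 -0.001] F [-2.6 -1.   1.7] g 0.175 q [-0.589  0.399  2.039  0.962  0.499 -1.302]
ik [[-0.59, 0.4, 2.04, 0.96, 0.5, -1.3]]
```

View pics/look7.png

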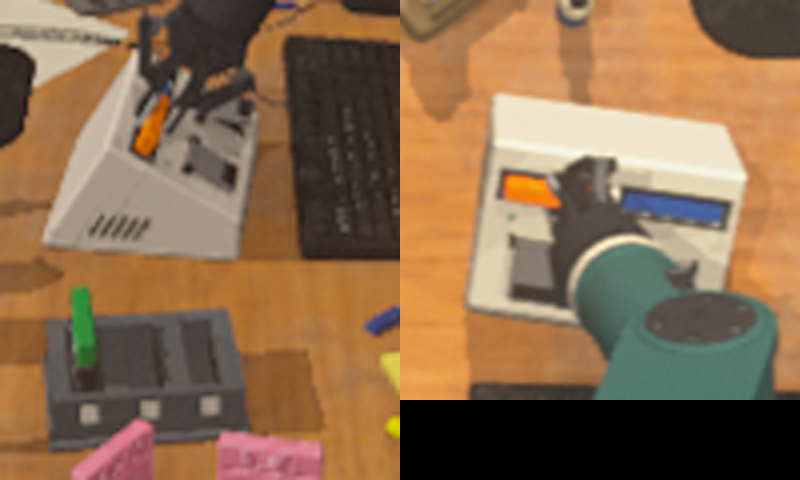

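Emit:
jog_arm:
  rows:
    - {"slide": [-0.06,0.01,0.105],"rotation": [0,0,0]}
    - {"slide": [-0.12,0.02,0.21],"rotation": [0,0,0]}
    - {"slide": [-0.12,0.02,0.21],"rotation": [0,0,0]}
    - {"slide": [0,0,0],"rotation": [0,0,0]}

```text
clock: 9.43
eef_pos: [0.5687, -0.1366, 0.1488]
ee_rot: [[0.053, 0.854, 0.518], [0.982, -0.138, 0.126], [0.179, 0.502, -0.846]]
force: [-0.3, 1.6, -1.3]
grip_width: 0.172
```

Emit:
jog_arm:
  rows:
    - {"slide": [-0.12,0.02,0.21],"rotation": [0,0,0]}
    - {"slide": [-0.12,0.02,0.21],"rotation": [0,0,0]}
    - {"slide": [-0.12,0.02,0.21],"rotation": [0,0,0]}
    - {"slide": [-0.12,0.02,0.21],"rotation": [0,0,0]}
    - {"slide": [-0.12,0.02,0.21],"rotation": [0,0,0]}
    - {"slide": [-0.12,0.02,0.21],"rotation": [0,0,0]}
    - {"slide": [0,0,0.5],"rotation": [0,0,0]}
    - {"slide": [0,0,0.7],"rotation": [0,0,0]}
    - {"slide": [0,0,0.5],"rotation": [0,0,0]}
    - {"slide": [0,0,0],"rotation": [0,0,0]}

```text
clock: 10.68
eef_pos: [0.5408, -0.1325, 0.2682]
ee_rot: [[0.053, 0.853, 0.52], [0.983, -0.137, 0.124], [0.177, 0.504, -0.845]]
force: [0.6, -0.7, -1.0]
grip_width: 0.172
```

```bash
python3 look.py 8
python3 - <<'E'
from go import *
o=robot.observe(); print(o['eef_pos'],o['force'],o['grip_width'],o['q'].round(2))
# disk frame in tool: nominal disk z = n (bay). target orientation upright with disk x along rack x
Mr0=Rt@Ry(np.radians(12))
Dk=np.c_[uw,R.from_euler('z',d[2]).apply([0,1,0]),nw] # disk frame (x up slope,y,z)
Dt=R.from_euler('z',rk[2]).as_matrix()
Rrel=Dt@Dk.T; print('turn',R.from_matrix(Rrel).as_rotvec(True)/8)
Mt=Rrel@o['ee_rot']; print(Mt.round(3))
for x in(0,-.05):
  for z in(.0945+.06,.0945):
    p=place(rk,np.array([[x,0,z]]))[0]; print(x,z,p,[q.round(2).tolist() for q in best(p,Mt)],(p-o['eef_pos'])/.04)
E
```

```text
[ 0.53969717 -0.13158932  0.26590823] [-0.49934772  0.34742875 -1.16869831] 0.17208443746439991 [-0.63  0.11  1.97  0.62  0.78 -0.91]
turn [0.16456576 3.75480616 1.63736821]
[[-0.072  0.997 -0.014]
 [ 0.976  0.074  0.207]
 [ 0.207  0.001 -0.978]]
0 0.1545 [0.599  0.1341 0.1545] [[-0.01, 0.47, 1.61, 0.24, 1.09, -0.2]] [ 1.48257069  6.64223298 -2.78520578]
0 0.0945 [0.599  0.1341 0.0945] [[-0.01, 0.55, 1.65, 0.25, 0.97, -0.23]] [ 1.48257069  6.64223298 -4.28520578]
-0.05 0.1545 [0.5491339  0.13044327 0.1545    ] [[-0.02, 0.41, 1.72, 0.24, 1.04, -0.22]] [ 0.2359181   6.55081467 -2.78520578]
-0.05 0.0945 [0.5491339  0.13044327 0.0945    ] [[-0.02, 0.5, 1.77, 0.26, 0.91, -0.26]] [ 0.2359181   6.55081467 -4.28520578]
```

View pics/look8.png

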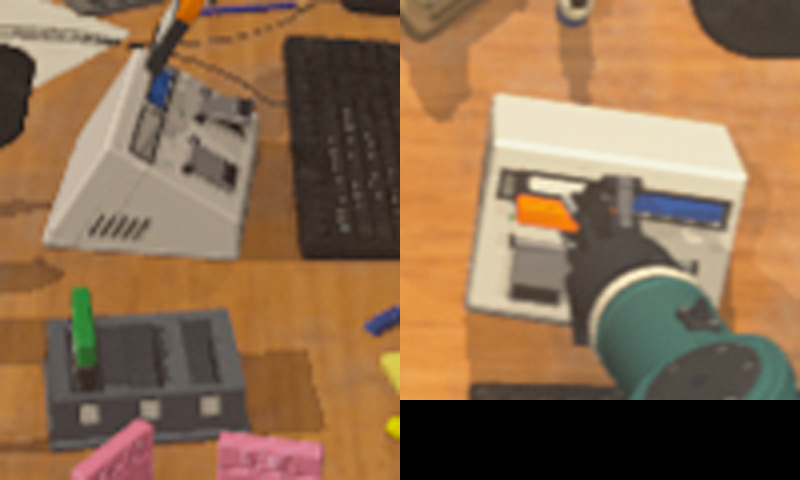

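Emit:
jog_arm:
  rows:
    - {"slide": [0.03,0.4,0],"rotation": [0.02,0.4,0.17]}
    - {"slide": [0.03,0.85,0],"rotation": [0.02,0.48,0.21]}
    - {"slide": [0.03,0.85,0],"rotation": [0.02,0.48,0.21]}
    - {"slide": [0.03,0.85,0],"rotation": [0.02,0.48,0.21]}
    - {"slide": [0.03,0.85,0],"rotation": [0.02,0.48,0.21]}
    - {"slide": [0.03,0.85,0],"rotation": [0.02,0.48,0.21]}
    - {"slide": [0.03,0.85,-0.4],"rotation": [0.02,0.48,0.21]}
    - {"slide": [0.03,0.6,-0.6],"rotation": [0.02,0.48,0.2]}
    - {"slide": [0,0.35,-0.6],"rotation": [0,0,0]}
    - {"slide": [0,0,-0.3],"rotation": [0,0,0]}
    - {"slide": [0,0,0],"rotation": [0,0,0]}

```text
clock: 12.15
eef_pos: [0.5485, 0.1258, 0.1888]
ee_rot: [[-0.071, 0.997, -0.017], [0.976, 0.073, 0.206], [0.207, -0.002, -0.978]]
force: [0.6, -0.4, -1.1]
grip_width: 0.173
```

```bash
python3 look.py 9 r
cat > slot.py <<'E'
from go import *
import sys
M12=Rt@Ry(np.radians(12)); Dk=np.c_[uw,R.from_euler('z',d[2]).apply([0,1,0]),nw]
TD=M12.T@Dk   # disk axes in tool (assumed)
def slot(dx,dy,z,x=-.05):
    return place(rk,np.array([[x+dx,dy-.004,z]]))[0], R.from_euler('z',rk[2]).as_matrix()@TD.T
def diskbox(o,offy=.004,top=.0034):
    D=o['ee_rot']@TD; c=o['eef_pos']+D@np.array([0,offy,top])
    f=lambda z:np.array([c+D@np.array([x,y,z]) for x,y in((.008,.04),(.008,-.04),(-.008,-.04),(-.008,.04))])
    return f(0),f(-.088),f(-.025)
if __name__=='__main__':
  rep(*slot(*map(float,sys.argv[1:4])))
  o=robot.observe(); print('bottom z',diskbox(o)[1][:,2].round(4))
  if len(sys.argv)>4:
    out=[]
    for nme,b in(('side',(175,260,240,340)),('top',(145,230,240,340))):
      im=cv2.imread(f'pics/full_{nme}{sys.argv[4]}.png'); im=cv2.resize(im[b[0]:b[1],b[2]:b[3]],None,fx=4,fy=4,interpolation=cv2.INTER_CUBIC)
      out.append(im.copy()); lines(nme,im,(b[2],b[0]),4,list(diskbox(o))+segs[5:8]); out[-1]=np.vstack([out[-1],im]) if 0 else im
    cv2.imwrite(f'pics/ds{sys.argv[4]}.png',np.hstack(out))
E
python3 slot.py 0 0 .155 9
```

```text
t 12.25 slide [-0.013  0.022 -0.891] rot [0.009 0.01  0.009] F [ 0.5 -0.7 -0.9] g 0.173 q [-0.029  0.369  1.682  0.23   1.121 -0.205]
ik [[-0.03, 0.41, 1.72, 0.24, 1.05, -0.23]]
bottom z [0.106  0.1061 0.1061 0.106 ]
```

View pics/look9.png

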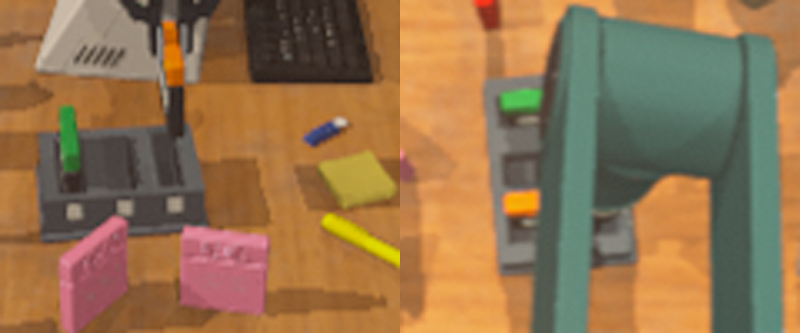

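View pics/ds9.png

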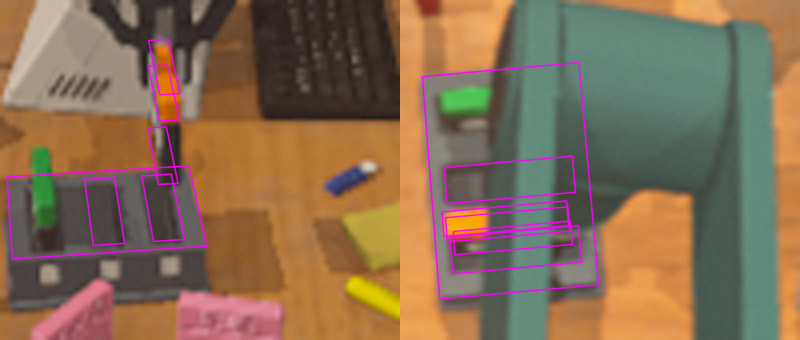

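Emit:
jog_arm:
  rows:
    - {"slide": [0,0.01,-0.3],"rotation": [0,0.01,0]}
    - {"slide": [0,0.01,-0.4],"rotation": [0,0,0]}
    - {"slide": [0,0,-0.25],"rotation": [0,0,0]}
    - {"slide": [0,0,0],"rotation": [0,0,0]}

```text
clock: 12.75
eef_pos: [0.5488, 0.127, 0.151]
ee_rot: [[-0.07, 0.997, -0.018], [0.976, 0.073, 0.206], [0.207, -0.003, -0.978]]
force: [-0.2, 0.1, -0.8]
grip_width: 0.172
```

```bash
python3 look.py 10 r; python3 slot.py 0 0 .0946 10
```

```text
t 12.85 slide [-0.008 -0.014 -1.438] rot [ 0.008 -0.006  0.004] F [-0.1 -0.2 -1.7] g 0.175 q [-0.027  0.417  1.719  0.241  1.04  -0.225]
ik [[-0.03, 0.5, 1.77, 0.26, 0.92, -0.27]]
bottom z [0.0675 0.0676 0.0676 0.0675]
```

View pics/ds10.png

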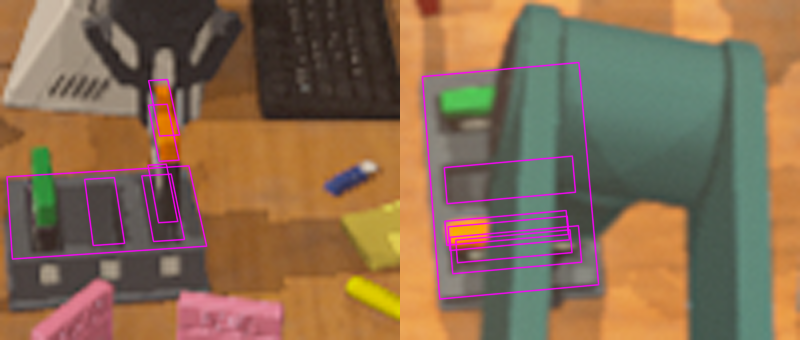

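View pics/look10.png

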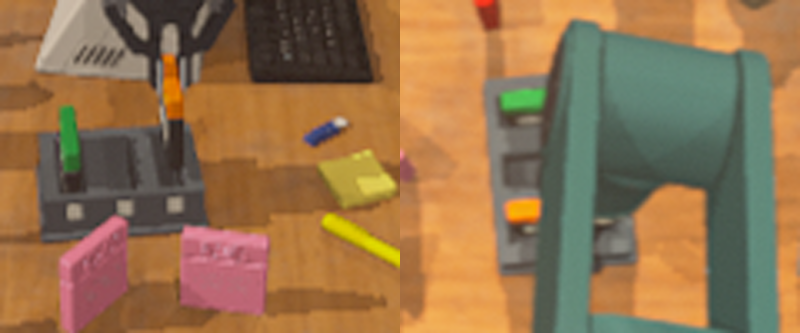

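Emit:
jog_arm:
  rows:
    - {"slide": [0,-0.01,-0.15],"rotation": [0,0,0]}
    - {"slide": [0,0,-0.15],"rotation": [0,0,0]}
    - {"slide": [0,0,-0.15],"rotation": [0,0,0]}
    - {"slide": [0,0,-0.15],"rotation": [0,0,0]}
    - {"slide": [0,0,0],"rotation": [0,0,0]}

```text
clock: 13.48
eef_pos: [0.5493, 0.1266, 0.1276]
ee_rot: [[-0.071, 0.997, -0.017], [0.976, 0.073, 0.206], [0.207, -0.002, -0.978]]
force: [-0.7, 0.0, -0.3]
grip_width: 0.172
```

Emit:
jog_arm:
  rows:
    - {"slide": [0,0,-0.15],"rotation": [0,0,0]}
    - {"slide": [0,0,-0.15],"rotation": [0,0,0]}
    - {"slide": [0,0,-0.15],"rotation": [0,0,0]}
    - {"slide": [0,0,-0.15],"rotation": [0,0,0]}
    - {"slide": [0,0,-0.1],"rotation": [0,0,0]}
    - {"slide": [0,0,-0.05],"rotation": [0,0,0]}
    - {"slide": [0,0,0],"rotation": [0,0,0]}

```text
clock: 14.35
eef_pos: [0.5497, 0.1266, 0.0982]
ee_rot: [[-0.071, 0.997, -0.016], [0.976, 0.073, 0.206], [0.207, -0.001, -0.978]]
force: [0.2, -0.0, -0.8]
grip_width: 0.172
```

```bash
python3 look.py 11 r; python3 slot.py 0 0 .0946 11
```

```text
t 14.45 slide [-0.011 -0.004 -0.095] rot [ 0.009 -0.001  0.004] F [ 0.3  0.3 -0.5] g 0.171 q [-0.027  0.491  1.763  0.26   0.925 -0.261]
ik [[-0.03, 0.5, 1.77, 0.26, 0.92, -0.27]]
bottom z [0.0138 0.0139 0.0139 0.0138]
```

View pics/ds11.png

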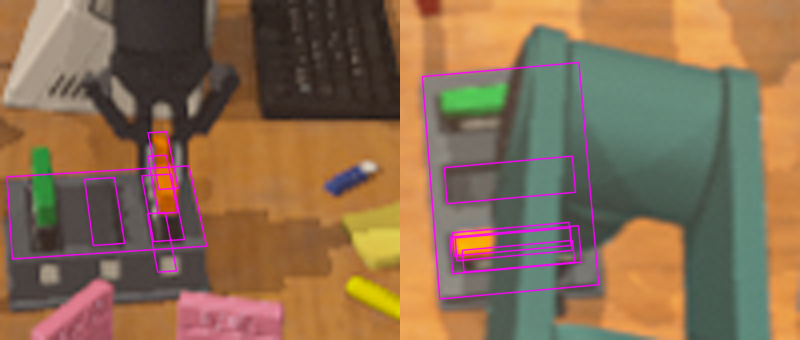

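Near the floor; small steps until contact.

Emit:
jog_arm:
  rows:
    - {"slide": [0,0,-0.04],"rotation": [0,0,0]}
    - {"slide": [0,0,-0.03],"rotation": [0,0,0]}
    - {"slide": [0,0,0],"rotation": [0,0,0]}

```text
clock: 14.82
eef_pos: [0.5499, 0.1265, 0.0959]
ee_rot: [[-0.071, 0.997, -0.015], [0.976, 0.073, 0.206], [0.207, -0.0, -0.978]]
force: [-0.3, -0.6, 3.3]
grip_width: 0.172
```

Emit:
jog_arm:
  rows:
    - {"slide": [0,0,-0.03],"rotation": [0,0,0]}
    - {"slide": [0,0,0],"rotation": [0,0,0]}

```text
clock: 15.08
eef_pos: [0.5501, 0.1266, 0.0958]
ee_rot: [[-0.071, 0.997, -0.015], [0.976, 0.073, 0.206], [0.207, 0.001, -0.978]]
force: [-3.0, -2.8, 14.1]
grip_width: 0.173
```

Emit:
jog_arm:
  rows:
    - {"slide": [0,0,0.02],"rotation": [0,0,0]}
    - {"slide": [0,0,0],"rotation": [0,0,0]}

```text
clock: 15.32
eef_pos: [0.5499, 0.1265, 0.0958]
ee_rot: [[-0.071, 0.997, -0.015], [0.976, 0.073, 0.206], [0.207, 0.0, -0.978]]
force: [-1.4, -2.3, 9.9]
grip_width: 0.175
```

Emit:
jog_arm:
  rows:
    - {"slide": [0,0,0],"rotation": [0,0,0]}
    - {"slide": [0,0,0],"rotation": [0,0,0]}
    - {"slide": [0,0,0],"rotation": [0,0,0]}
    - {"slide": [0,0,0],"rotation": [0,0,0]}
    - {"slide": [0,0,0],"rotation": [0,0,0]}
  fingers: 0.5

```text
clock: 15.95
eef_pos: [0.5497, 0.1266, 0.095]
ee_rot: [[-0.071, 0.997, -0.016], [0.976, 0.073, 0.206], [0.207, -0.001, -0.978]]
force: [0.5, 0.8, 0.6]
grip_width: 0.5
```

Emit:
jog_arm:
  rows:
    - {"slide": [0,0,0.15],"rotation": [0,0,0]}
    - {"slide": [0,0,0.3],"rotation": [0,0,0]}
    - {"slide": [0,0,0.5],"rotation": [0,0,0]}
    - {"slide": [0,0,0.8],"rotation": [0,0,0]}
    - {"slide": [0,0,0.9],"rotation": [0,0,0]}
    - {"slide": [-0.2,-0.9,0.5],"rotation": [0,0,0]}
    - {"slide": [-0.2,-0.9,0.3],"rotation": [0,0,0]}
    - {"slide": [-0.2,-0.9,0],"rotation": [0,0,0]}
    - {"slide": [-0.2,-0.9,0],"rotation": [0,0,0]}
    - {"slide": [-0.2,-0.8,0],"rotation": [0,0,0]}
    - {"slide": [0,0,0],"rotation": [0,0,0]}

```text
clock: 17.32
eef_pos: [0.5097, -0.0514, 0.234]
ee_rot: [[-0.068, 0.998, -0.014], [0.976, 0.07, 0.205], [0.206, 0.0, -0.979]]
force: [-1.0, -0.0, 0.3]
grip_width: 0.498
```

```bash
python3 look.py 12 r; python3 look.py 13
```

```text
(no output)
```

View pics/look12.png

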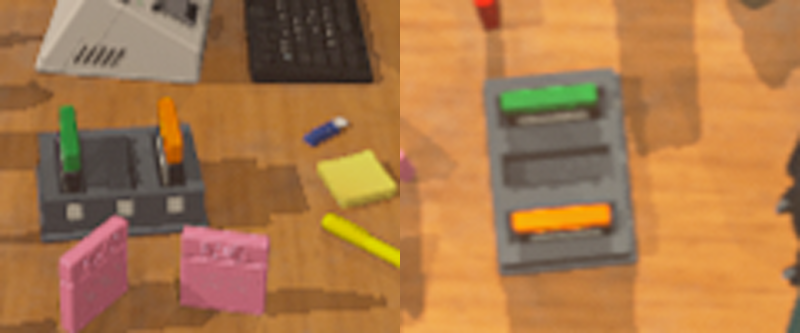

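View pics/look13.png

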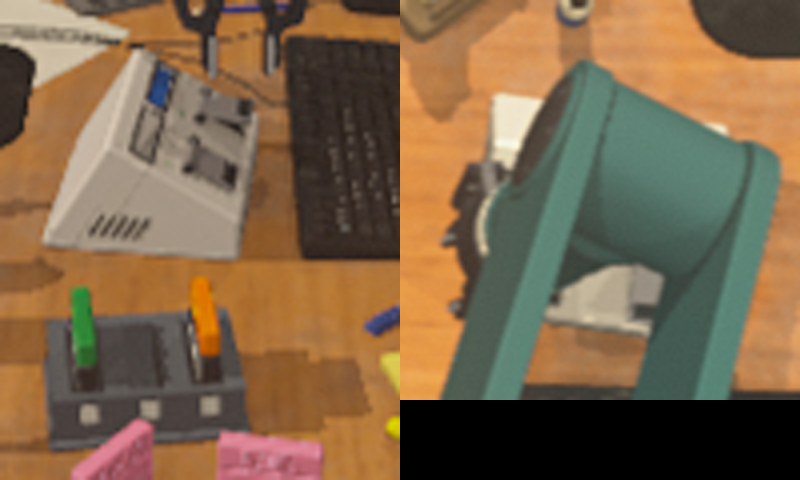

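```bash
python3 -c "
from station import robot
print(robot.sign_off(), robot.observe()['clock'])"
```

```text
the job is handed in; nothing more can be done
the job is handed in; nothing more can be done
```

I pressed the left bay's lever down to its stop, gripped the ejected orange disk and drew it out. It now stands orange end up in the front slot of the rack (x = -50 mm). The job was handed in at about 17.5 s, with the gripper well clear of everything.

**Final checks:**
- **Placing:** the last pictures show the orange disk upright and level with the green one. I felt the slot floor as it went down, at 14 N, before letting go.
- **Everything else:** the blue disk is flush in its bay, the green disk is where it was, and the desk items in view are untouched.

**Less certain points:**
- **Lever travel:** rough picture overlays suggested the disk stood only about 20 mm out. Comparing how far the orange patch had moved gave about 26 mm, which is full travel. The lever also looked flat on the deck.
- **Pressing force:** the fingertips reached about 67 N at the lever's stop. That is under the 120 N wrist limit, but above the 40 N that applies to the arm and gripper body.
- **Joint 5:** it read 0.198 for a moment on the first approach, against a stated limit of 0.2. I then rolled the tool about 12° to move away from that limit.

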